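# Clip the electronics cover onto the back of a guitar

## Robot

A 6-joint arm with a two-finger parallel gripper is mounted at the origin on the work surface. World frame = base frame: x ahead of the robot, y to its left, z up, the work surface at z = 0. Lengths are in m, angles in rad, forces in N, time in s.
With the tool pointing down it reaches from about 0.325 to 0.875 m from the base axis. Payload 4.4 kg.
Tool frame: the origin (TCP) lies midway between the tips of the shut fingers; the grasp point (between the pads) lies 19 mm behind it; z points along the fingers, y is the line along which they close (so a half turn about z gives the same grasp; the last joint's range is limited). The gripper opens to 85 mm and grips with 20 to 120 N. Pads are 22 mm wide; open, the fingers measure 114 mm over their backs; the gripper's body (76 mm by 85 mm) begins 54 mm behind the grasp point. The pads swing forward as they close: fully open they stand 13 mm farther back than shut.
Start: joints at [-1.377, 0.207, 1.542, -0, 1.393, -0.15], TCP at [0.194, -0.541, 0.231] pointing down, gripper open.
Joint ranges: [-2.73, 2.73], [-0.86, 2.22], [0.23, 2.46], [-1.11, 4.25], [0.08, 2.63], [-2.82, 2.82]. Speed limits (rad/s): [2.79, 2.79, 3.14, 3.14, 3.14, 3.14].

## Interface

Orientations are given as a unit quaternion [w, x, y, z].
In Python, from workcell import ctrl, get_image, ticket gives the robot as it stands.
- The arm moves only by the tool step_arm, never from a script. Its argument "rows" is a list of rows, each an object with "jaw": the opening, from 0 (shut) to 1 (fully open); "xyz": the shift along the world's x, y, z normalised to -1 to 1, where 1 is 8 cm, a list of three; "twist": the turn about the world's z normalised to -1 to 1, where 1 is 180 degrees. A call has 1 to 10 rows; each row is the pose to reach, as a shift and turn from the pose commanded when the call began, turning the shorter way round; what a row does not reach only later rows make up. A row lasts 1/12 s, in which the tool goes at most 41.7 mm and 7.16 degrees, less where a joint would pass 70% of its speed; a pose out of reach is approached as far as the arm can. A call with a number of a shift or a turn outside -1 to 1 is refused whole. A call with a gripper value outside its range is refused whole. The fingers move at their own pace and stop on an object; the grip force is fixed at half the most. Time passes only in rows, so rows that repeat a pose let the fingers close. It gives the time, the measured TCP pose, the force, the opening and the grip force at its end, in the units of the state.
- ctrl.state(): the state, without advancing time (a new reading comes with each control period).
- get_image(name): name is "scene" or "side" or "wrist"; returns a dict with "image" (400x640x3 uint8, blue, green, red), "K" (3x3 intrinsics, pixels), "T" (4x4, takes a point from camera to world coordinates). Camera axes: x right, y up, looking along -z (the intrinsics and any distortion apply to the point x, -y, -z); pixel columns grow to the right and rows downward; lengths in m; the calibration is good to about 2 mm. A picture is of the moment at which its call begins. There is no depth.
- ticket.job_done(): hands the job in; it is judged then, once.
The state is a dict: "time_s": time; "joint_pos": joint angles; "qvel": joint speeds; "effort": joint torques, N m; "position": TCP position; "orientation": TCP orientation; "ft_force": force on the tool from outside, world axes, zero at the start; "wrist_torque": the same for the moment, N m; "finger_gap": opening from 0.0 (shut) to 1.0 (fully open); "grip_force": force on a finger pad.
Only numpy, scipy, OpenCV 4.12 (cv2) and the standard library are available. Lean on these libraries where they do the work, as an engineer would, in place of code of your own. Each camera call takes 0.05 s, during which the arm holds its last target. There are 200 camera calls.

## Task

Take the ivory cover from the green mat by its dark rib, lay it squarely over the open electronics cavity in the back of the guitar (either way round), and press it down one corner at a time until all four clips have clicked home and the cover sits flat and fully down. Leave the jar, the screwdriver, the battery and the sanding block where they are.

Things in the scene. Friction and masses are not known exactly. Their poses are not given: they have to be found in the camera images.
- cover: Loose ivory plate, 116 (x) x 80 (y) x 5 mm, 70 g; dark grip rib on top along its x: 60 mm long, 12 wide, 15 high. Origin: centre of the plate's underside, z up. Clips stick 14 mm down under the four corner points; it stands on them. Half a turn is the same. It twists easily, so each corner goes down alone. Laid on its catches its underside is 6.5 mm above the guitar's back, 0 when home.
- corner0 (a point): Press point on the plate's top right above a clip, marked by a small grey-brown dot, 44 mm towards the cover's +x and 30 mm towards its +y from the middle. A straight push of 8 to 12 N clicks the clip home: it gives way suddenly, then lands on a hard stop, and stays down. Home: 63 mm above the table, 5 mm above the guitar's back.
- corner1 (a point): As corner0, at the cover's -x, +y corner.
- corner2 (a point): As corner0, at the cover's -x, -y corner.
- corner3 (a point): As corner0, at the cover's +x, -y corner.
- guitar: Guitar lying face down on felt pads, fixed to the bench: honey-coloured flat back 58 mm above the table, dark sides, body about 440 by 330 mm, neck lying along the bench. Origin: on the table right below the cavity's centre; x points to the neck, z up. The cover's x must lie along this x (either way).
- cavity (a point): Centre of the mouth of the open rectangular cavity in the guitar's back, level with the back: 106 mm long along the guitar's x by 71 mm wide, with a circuit board, four corner blocks and pairs of sprung brass catches inside. The cover's origin goes right above this point; the clips find their catches if it is laid within about 2 mm.
- mat: Green cutting mat, 200 x 150 x 4 mm, fixed; the cover starts on it. Origin: centre of its underside.
- glue_jar: Jar with a red lid, 54 mm across, 75 mm high, loose; leave it alone. Origin: centre of its underside.
- sanding_block: Cork sanding block, 75 x 42 x 23 mm, loose, lying on the guitar's back towards the neck, about 175 mm from the cavity's centre; leave it alone. Origin: centre of its underside.
- screwdriver: Screwdriver with a red handle, about 200 mm long, lying on the bench to the right of the mat, loose; leave it alone. Origin: at the middle of its underside, x from handle to tip.
- battery: Black and copper block battery, 48 x 26 x 17 mm, lying on the bench, loose; leave it alone. Origin: centre of its underside.
Not all that is in view belongs to the job. Several things look just like the cover: the one meant starts farthest from the robot's base.

How it is judged:
By the outcome, as a careful person would: the job done as asked, in the order asked, and still so for the second after the job is handed in, with the robot touching nothing.
It also fails if it takes over 54 s, if anything falls off the work surface, if the arm or the gripper's body presses on something with over 40 N, if the wrist force passes 120 N, or if a joint passes its speed limit or range.

## Working session

There is one attempt and no reset: what is moved stays moved. The work goes in short steps, Python scripts to look and compute and a tool call to move; the robot and the scene stay as the last step left them, time stands still between calls to the robot, and variables do not carry over. Pictures are saved under pics/ and viewed, at most 11 in all, crops included, and the job is handed in when it is done.

Besides the shell and the picture viewer there is one more tool, called by a JSON object that holds its "api" and its "payload", one argument or row to a line. step_arm: Moves the arm, as the interface text tells. Its arguments: {"type":"object","properties":{"rows":{"type":"array","items":{"type":"object","properties":{"jaw":{"type":"number"},"xyz":{"type":"array","items":{"type":"number"}},"twist":{"type":"number"}}}}},"required":["rows"]}

```bash
mkdir -p pics; cat > h.py <<'E'
import numpy as np, cv2
from workcell import ctrl, get_image, ticket
def snap(n,f):
    d=get_image(n); cv2.imwrite(f'pics/{f}.png',d['image']); np.savez(f'pics/{f}.npz',K=d['K'],T=d['T']); return d
def cal(f): d=np.load(f'pics/{f}.npz'); return d['K'],d['T']
def back(f,uv,z):
    K,T=cal(f); out=[]
    for u,v in uv:
        r=np.linalg.solve(K,[u,v,1]); r=T[:3,:3]@[r[0],-r[1],-r[2]]; o=T[:3,3]
        out.append(o+r*(z-o[2])/r[2])
    return np.array(out)
def proj(f,P):
    K,T=cal(f); p=(np.asarray(P)-T[:3,3])@T[:3,:3]; p=p*[1,-1,-1]; q=p@K.T; return q[:,:2]/q[:,2:]
E
python3 - <<'E'
from h import *
for n in ['scene','side','wrist']:
    d=snap(n,n+'0'); print(n,d['K'].round(1).tolist(),d['T'].round(3).tolist(),[k for k in d])
a=[cv2.imread(f'pics/{n}0.png') for n in ('scene','side')]
s=ctrl.state(); print(s)
E
```

```text
scene [[428.0, 0.0, 316.8], [0.0, 428.0, 200.5], [0.0, 0.0, 1.0]] [[-0.029, -0.644, 0.765, 1.286], [0.999, -0.005, 0.034, -0.11], [-0.018, 0.765, 0.643, 0.747], [0.0, 0.0, 0.0, 1.0]] ['image', 'K', 'T']
side [[486.7, 0.0, 317.0], [0.0, 486.7, 194.1], [0.0, 0.0, 1.0]] [[-0.917, -0.212, 0.338, 0.946], [0.398, -0.535, 0.745, 0.854], [0.023, 0.817, 0.576, 0.835], [0.0, 0.0, 0.0, 1.0]] ['image', 'K', 'T']
wrist [[288.2, 0.0, 321.7], [0.0, 288.2, 203.4], [0.0, 0.0, 1.0]] [[0.338, 0.903, 0.266, 0.262], [-0.941, 0.325, 0.092, -0.517], [-0.003, -0.282, 0.96, 0.373], [0.0, 0.0, 0.0, 1.0]] ['image', 'K', 'T']
{'time_s': 0.15, 'joint_pos': array([-1.37652898e+00,  2.07258820e-01,  1.54262167e+00,  5.21636794e-05,
        1.39350314e+00, -1.50499314e-01]), 'qvel': array([ 8.82762643e-04, -6.84417711e-04, -3.48845090e-03, -4.25266103e-04,
       -5.44645014e-04,  6.64311021e-05]), 'effort': array([ 4.77386820e-04, -3.83518302e+01, -2.92038041e+01, -2.24782043e-04,
        6.61876984e-03,  3.36413692e-06]), 'position': array([ 0.19422841, -0.54058463,  0.23037484]), 'orientation': array([-8.95834279e-04,  9.85179148e-01,  1.71526220e-01,  6.06743262e-06]), 'ft_force': array([0.548566  , 0.1507728 , 0.58419589]), 'wrist_torque': array([0.04186355, 0.06879117, 0.07870673]), 'grip_force': 0.0, 'finger_gap': 1.0033997820546687}
```

View pics/scene0.png

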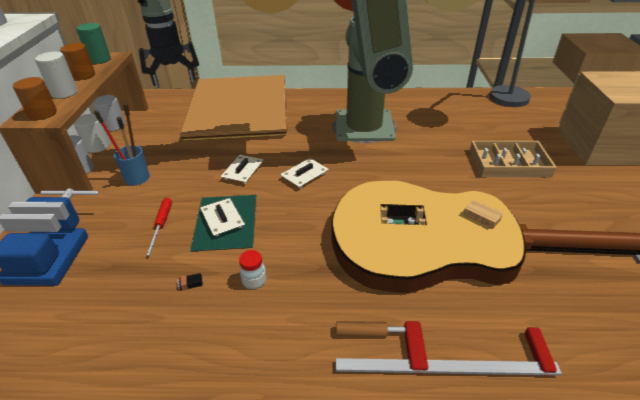

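View pics/side0.png

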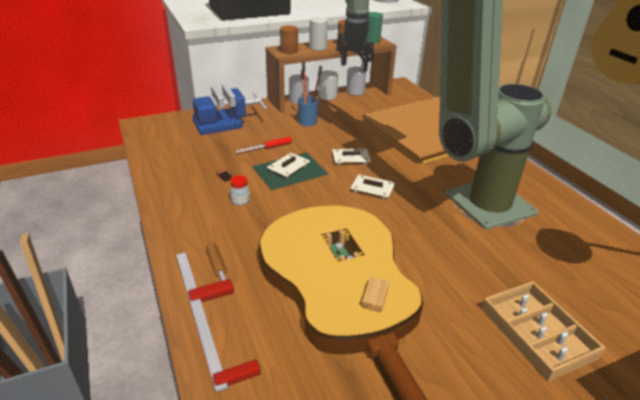

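The scene view shows three cover-like plates, at px (221,216) on the green mat, (242,168) and (304,173) on the bare bench. The one at (221,216) is on the mat and farthest from the base, so it is the one meant. The cavity is at (404,215). Next is an enlarged crop to confirm this.

```bash
python3 - <<'E'
from h import *
im=cv2.imread('pics/scene0.png')
a=cv2.resize(im[190:255,188:263],None,fx=8,fy=8,interpolation=cv2.INTER_CUBIC)[:, :]
cv2.imwrite('pics/c1.png',a)
b=cv2.resize(im[192:238,370:440],None,fx=8,fy=8,interpolation=cv2.INTER_CUBIC)
cv2.imwrite('pics/c2.png',b)
for uv,z in [((221,216),.023),((242,168),.019),((304,173),.019),((404,215),.058),((252,275),0)]:
    p=back('scene0',[uv],z)[0]; print(uv,p.round(3),np.hypot(*p[:2]).round(3))
E
```

```text
(221, 216) [ 0.488 -0.389  0.023] 0.624
(242, 168) [ 0.275 -0.371  0.019] 0.462
(304, 173) [ 0.298 -0.188  0.019] 0.353
(404, 215) [0.519 0.064 0.058] 0.523
(252, 275) [ 0.66  -0.288  0.   ] 0.72
```

View pics/c1.png

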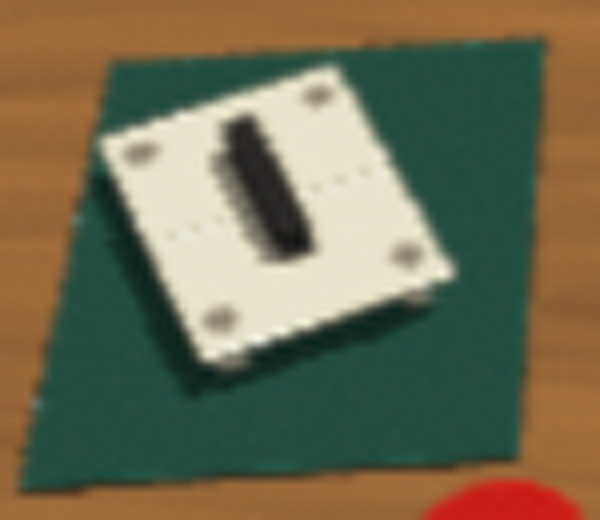

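View pics/c2.png

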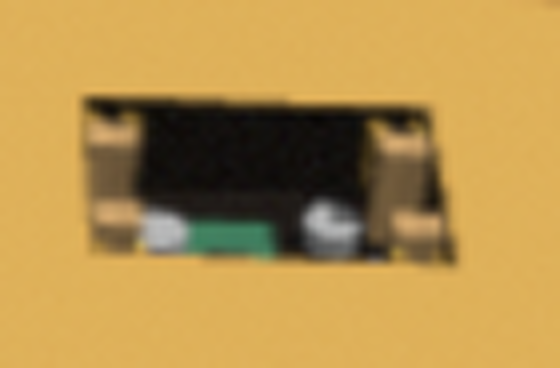

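The crop confirms the ivory plate with dark rib on the mat; dots at crop px (141,153), (317,96), (406,255) and (219,320). The cavity mouth corners are at crop px (85,98), (428,107), (456,264) and (92,252).

```bash
python3 - <<'E'
from h import *
def un(c,o): return (np.array(c)+.5)/8-.5+np.array(o)
def rect(P):
    P=P[:,:2]; c=P.mean(0); print('c',c.round(4),'sides',np.linalg.norm(np.roll(P,-1,0)-P,axis=1).round(4),'ang',[np.degrees(np.arctan2(*(d[::-1]))).round(1) for d in np.roll(P,-1,0)-P])
rect(back('scene0',un([(141,153),(317,96),(406,255),(219,320)],(188,190)),.023))
rect(back('scene0',un([(98,140),(337,65),(457,272),(205,365)],(188,190)),.023))
rect(back('scene0',un([(85,98),(428,107),(456,264),(92,252)],(370,192)),.058))
from scipy.spatial.transform import Rotation as R
s=ctrl.state();q=s['orientation'];print(R.from_quat(np.r_[q[1:],q[0]]).as_matrix().round(3))
E
```

```text
c [ 0.4844 -0.3891] sides [0.0594 0.0876 0.0604 0.0879] ang [np.float64(119.2), np.float64(29.1), np.float64(-60.5), np.float64(-151.5)]
c [ 0.4856 -0.3878] sides [0.081  0.1149 0.0814 0.118 ] ang [np.float64(118.6), np.float64(29.3), np.float64(-59.2), np.float64(-150.9)]
c [0.5151 0.0615] sides [0.1046 0.0703 0.1053 0.0697] ang [np.float64(88.1), np.float64(-2.6), np.float64(-92.2), np.float64(176.9)]
[[ 0.941  0.338 -0.   ]
 [ 0.338 -0.941  0.002]
 [ 0.    -0.002 -1.   ]]
```

{"api": "step_arm", "payload": {
  "rows": [
    {"xyz": [0.46,0.24,0],"twist": 0.03,"jaw": 1},
    {"xyz": [0.92,0.48,0],"twist": 0.052,"jaw": 1}
  ]
}}

```text
time_s: 0.32
position: [0.267, -0.5032, 0.2308]
orientation: [-0.0, 0.968, 0.251, -0.0]
ft_force: [0.5, -0.1, -0.1]
finger_gap: 0.998
grip_force: 0.0
```

{"api": "step_arm", "payload": {
  "rows": [
    {"xyz": [0.46,0.24,0],"twist": 0,"jaw": 1},
    {"xyz": [0.91,0.48,0],"twist": 0,"jaw": 1}
  ]
}}

```text
time_s: 0.48
position: [0.3418, -0.4633, 0.2309]
orientation: [-0.0, 0.968, 0.251, 0.0]
ft_force: [0.1, -0.8, 0.7]
finger_gap: 1.002
grip_force: 0.0
```

{"api": "step_arm", "payload": {
  "rows": [
    {"xyz": [0.46,0.24,0],"twist": 0,"jaw": 1},
    {"xyz": [0.91,0.48,0],"twist": 0,"jaw": 1}
  ]
}}

```text
time_s: 0.65
position: [0.415, -0.4246, 0.2309]
orientation: [-0.0, 0.968, 0.251, -0.0]
ft_force: [0.2, -1.5, -0.2]
finger_gap: 0.999
grip_force: 0.0
```

{"api": "step_arm", "payload": {
  "rows": [
    {"xyz": [0.46,0.24,0],"twist": 0,"jaw": 0.6},
    {"xyz": [0.9,0.46,0],"twist": 0,"jaw": 0.6},
    {"xyz": [0.9,0.46,0],"twist": 0,"jaw": 0.6},
    {"xyz": [0.9,0.46,0],"twist": 0,"jaw": 0.6}
  ]
}}

```text
time_s: 0.98
position: [0.487, -0.3874, 0.2306]
orientation: [-0.0, 0.967, 0.253, -0.0]
ft_force: [0.7, -0.4, -0.3]
finger_gap: 0.599
grip_force: 0.0
```

```bash
python3 - <<'E'
from h import *
d=snap('wrist','w1'); s=ctrl.state(); print(s['time_s'],s['position'].round(4),s['orientation'].round(4),s['finger_gap'])
E
```

```text
1.0333 [ 0.4857 -0.3885  0.2306] [-4.000e-04  9.677e-01  2.523e-01 -7.000e-04] 0.6013556690345556
```

View pics/w1.png

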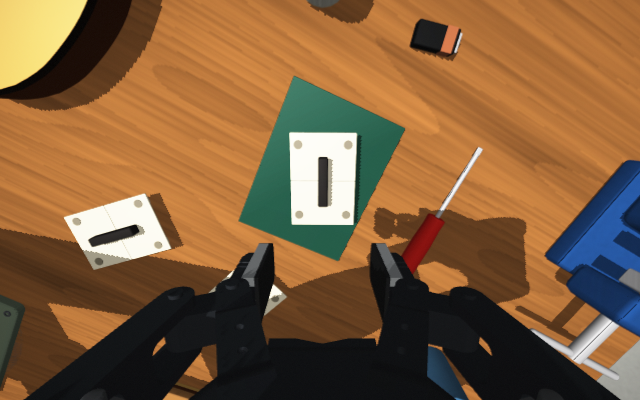

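The wrist view shows the cover in the middle of the mat: plate centre about (323,178), dots near (298,144), (348,144), (346,215) and (299,215).

```bash
cat >> h.py <<'E'
def plate(f,box,z,thr=200):
    im=cv2.imread(f'pics/{f}.png'); m=np.zeros(im.shape[:2],np.uint8); x0,y0,x1,y1=box
    m[y0:y1,x0:x1]=(im[y0:y1,x0:x1].min(2)>thr)*255
    c=max(cv2.findContours(m,0,1)[0],key=cv2.contourArea)[:,0].astype(float)
    P=back(f,c,z)[:,:2].astype(np.float32)*1000
    r=cv2.minAreaRect(P); return r
E
python3 - <<'E'
from h import *
for t in (140,170,200): print(plate('w1',(240,90,400,240),.023,t))
P=back('w1',[(298,144),(348,144),(346,215),(299,215)],.023); print(P.mean(0),P.round(4).tolist())
E
```

```text
((486.514892578125, -388.8352966308594), (116.05738067626953, 80.46697235107422), 29.051464080810547)
((486.2705383300781, -388.6826477050781), (115.80552673339844, 79.63606262207031), 29.01854133605957)
((486.01806640625, -388.9081726074219), (114.83988189697266, 79.33380889892578), 29.1275691986084)
[ 0.48606528 -0.38955032  0.023     ] [[0.5106, -0.3418, 0.023], [0.5399, -0.3939, 0.023], [0.4617, -0.4375, 0.023], [0.4321, -0.385, 0.023]]
```

{"api": "step_arm", "payload": {
  "rows": [
    {"xyz": [0,0,-0.5],"twist": 0,"jaw": 0.6},
    {"xyz": [0,0,-1],"twist": 0,"jaw": 0.6}
  ]
}}

```text
time_s: 1.2
position: [0.4864, -0.3925, 0.1544]
orientation: [0.004, 0.968, 0.251, 0.002]
ft_force: [0.1, -0.8, -0.9]
finger_gap: 0.602
grip_force: 0.0
```

{"api": "step_arm", "payload": {
  "rows": [
    {"xyz": [0,0,-0.5],"twist": 0,"jaw": 0.6},
    {"xyz": [0,0,-1],"twist": 0,"jaw": 0.6},
    {"xyz": [0,0,-1],"twist": 0,"jaw": 0.6}
  ]
}}

```text
time_s: 1.45
position: [0.4781, -0.3845, 0.0613]
orientation: [-0.009, 0.968, 0.25, -0.005]
ft_force: [-1.8, 0.9, -1.7]
finger_gap: 0.601
grip_force: 0.0
```

{"api": "step_arm", "payload": {
  "rows": [
    {"xyz": [0,0,-0.25],"twist": 0,"jaw": 0.5},
    {"xyz": [0,0,-0.4],"twist": 0,"jaw": 0.4},
    {"xyz": [0,0,-0.54],"twist": 0,"jaw": 0.4},
    {"xyz": [0,0,-0.54],"twist": 0,"jaw": 0.3},
    {"xyz": [0,0,-0.54],"twist": 0,"jaw": 0.3},
    {"xyz": [0,0,-0.54],"twist": 0,"jaw": 0.3}
  ]
}}

```text
time_s: 1.95
position: [0.4862, -0.3901, 0.0297]
orientation: [0.001, 0.968, 0.251, 0.001]
ft_force: [0.1, 0.3, 0.1]
finger_gap: 0.3
grip_force: 0.0
```

{"api": "step_arm", "payload": {
  "rows": [
    {"xyz": [0,0.01,-0.01],"twist": 0,"jaw": 0.2},
    {"xyz": [0,0.01,-0.01],"twist": 0,"jaw": 0.1},
    {"xyz": [0,0.01,-0.01],"twist": 0,"jaw": 0.0},
    {"xyz": [0,0.01,-0.01],"twist": 0,"jaw": 0.0},
    {"xyz": [0,0.01,-0.01],"twist": 0,"jaw": 0.0},
    {"xyz": [0,0.01,-0.01],"twist": 0,"jaw": 0.0},
    {"xyz": [0,0.01,-0.01],"twist": 0,"jaw": 0.0}
  ]
}}

```text
time_s: 2.53
position: [0.4864, -0.3891, 0.0289]
orientation: [0.001, 0.968, 0.251, 0.001]
ft_force: [-1.0, 1.2, 5.7]
finger_gap: 0.114
grip_force: 59.0
```

{"api": "step_arm", "payload": {
  "rows": [
    {"xyz": [0,0,0.1],"twist": 0,"jaw": 0.0},
    {"xyz": [0,0,0.3],"twist": 0,"jaw": 0.0},
    {"xyz": [0,0,0.6],"twist": 0,"jaw": 0.0},
    {"xyz": [0,0,1],"twist": 0,"jaw": 0.0},
    {"xyz": [0,0,1],"twist": 0,"jaw": 0.0}
  ]
}}

```text
time_s: 2.95
position: [0.4888, -0.3916, 0.1143]
orientation: [0.005, 0.968, 0.251, 0.003]
ft_force: [1.5, -2.1, 0.5]
finger_gap: 0.122
grip_force: 58.8
```

{"api": "step_arm", "payload": {
  "rows": [
    {"xyz": [0,0,0.3],"twist": 0,"jaw": 0.0},
    {"xyz": [0,0,0.5],"twist": 0,"jaw": 0.0},
    {"xyz": [0,0,0.5],"twist": 0,"jaw": 0.0},
    {"xyz": [0,0,0.5],"twist": 0,"jaw": 0.0}
  ]
}}

```text
time_s: 3.28
position: [0.486, -0.3888, 0.1482]
orientation: [0.001, 0.968, 0.251, 0.001]
ft_force: [0.4, -1.6, -1.2]
finger_gap: 0.116
grip_force: 58.8
```

```bash
python3 - <<'E'
from h import *
snap('wrist','w2');snap('scene','s2');snap('side','d2');s=ctrl.state(); print(s['time_s'],s['position'].round(4),s['orientation'].round(4),s['finger_gap'],s['ft_force'],s['wrist_torque'])
a=cv2.imread('pics/w2.png')[:,120:520]; b=cv2.imread('pics/s2.png')[100:300,100:350]; 
c=cv2.imread('pics/d2.png')[50:250,180:430]
cv2.imwrite('pics/m2.png',np.hstack([a,cv2.resize(np.vstack([b,c]),(400,400*400//250))[:400] if 0 else cv2.resize(np.vstack([b,c]),(250,400))]))
E
```

```text
3.4333 [ 0.4846 -0.3874  0.1453] [-1.500e-03  9.679e-01  2.514e-01 -9.000e-04] 0.1155568249661931 [-0.68919239 -0.25066976 -0.8159579 ] [-0.04450874  0.02950677 -0.0494707 ]
```

View pics/m2.png

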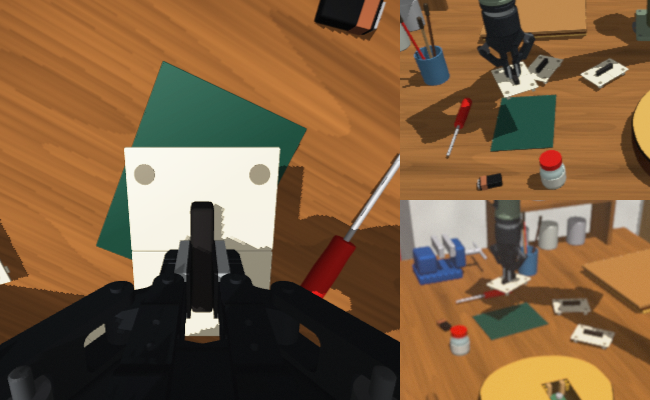

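The cover hangs level in the jaws. The far dots are at wrist px (264.5,174.5) and (379.5,174.5), and the mat is empty.

```bash
python3 - <<'E'
from h import *
P=back('w2',[(264.5,174.5),(379.5,174.5)],.1395)[:,:2]
d=P[0]-P[1]; x=np.array([d[1],-d[0]])/np.linalg.norm(d)
print('spacing',np.linalg.norm(d),'x ang',np.degrees(np.arctan2(x[1],x[0])),'centre',P.mean(0)-.044*x)
K,T=cal('w2'); print(T[:3,3])
E
```

```text
spacing 0.06124402516146101 x ang 29.104685419463646 centre [ 0.48595228 -0.38968788]
[ 0.54907714 -0.35420647  0.29113163]
```

{"api": "step_arm", "payload": {
  "rows": [
    {"xyz": [0.03,0.25,0.1],"twist": 0.03,"jaw": 0},
    {"xyz": [0.06,0.55,0.2],"twist": 0.06,"jaw": 0},
    {"xyz": [0.09,0.94,0.25],"twist": 0.09,"jaw": 0}
  ]
}}

```text
time_s: 3.68
position: [0.4922, -0.3135, 0.1663]
orientation: [-0.0, 0.922, 0.386, -0.0]
ft_force: [0.5, 0.6, -0.7]
finger_gap: 0.118
grip_force: 58.8
```

{"api": "step_arm", "payload": {
  "rows": [
    {"xyz": [0.03,0.32,0.1],"twist": 0.03,"jaw": 0},
    {"xyz": [0.06,0.63,0.2],"twist": 0.06,"jaw": 0},
    {"xyz": [0.09,0.94,0.25],"twist": 0.09,"jaw": 0}
  ]
}}

```text
time_s: 3.93
position: [0.4995, -0.2364, 0.1865]
orientation: [-0.001, 0.858, 0.513, -0.0]
ft_force: [0.2, -0.2, 0.6]
finger_gap: 0.113
grip_force: 58.8
```

{"api": "step_arm", "payload": {
  "rows": [
    {"xyz": [0.03,0.32,0],"twist": 0.03,"jaw": 0},
    {"xyz": [0.06,0.63,0],"twist": 0.06,"jaw": 0},
    {"xyz": [0.09,0.94,0],"twist": 0.09,"jaw": 0}
  ]
}}

```text
time_s: 4.18
position: [0.5062, -0.1611, 0.1857]
orientation: [-0.001, 0.777, 0.629, -0.001]
ft_force: [0.7, -0.5, -0.9]
finger_gap: 0.116
grip_force: 58.8
```

{"api": "step_arm", "payload": {
  "rows": [
    {"xyz": [0.03,0.32,0],"twist": 0.03,"jaw": 0},
    {"xyz": [0.06,0.63,0],"twist": 0.056,"jaw": 0},
    {"xyz": [0.09,0.94,0],"twist": 0.056,"jaw": 0},
    {"xyz": [0.09,0.94,0],"twist": 0.056,"jaw": 0},
    {"xyz": [0.09,0.94,0],"twist": 0.056,"jaw": 0},
    {"xyz": [0.09,0.94,0],"twist": 0.056,"jaw": 0}
  ]
}}

```text
time_s: 4.68
position: [0.5138, -0.0877, 0.1863]
orientation: [-0.001, 0.72, 0.693, -0.001]
ft_force: [-0.2, -0.8, -1.1]
finger_gap: 0.115
grip_force: 58.8
```

```bash
python3 - <<'E'
from h import *
snap('wrist','w3');s=ctrl.state(); q=s['orientation'];print(s['time_s'],s['position'].round(4),q.round(4),np.degrees(2*np.arctan2(q[2],q[1])))
print(proj('w3',back('scene0',[(404,215)],.058)))
E
```

```text
4.7333 [ 0.514  -0.0882  0.1865] [-4.000e-04  7.208e-01  6.932e-01 -5.000e-04] 87.7602208173113
[[320.84849269  16.71444948]]
```

View pics/w3.png

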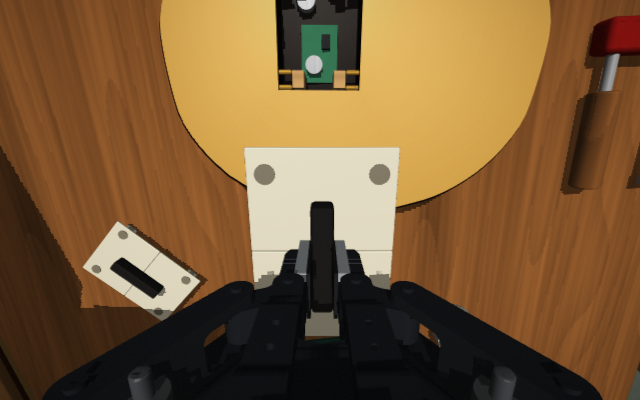

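The wrist view shows the cavity's near edge from (279,90) to (360,90); the far end is cut off. The cover's dots are still at (264,174) and (379,174). I'll advance 45 mm and look again.

{"api": "step_arm", "payload": {
  "rows": [
    {"xyz": [0,0.3,0],"twist": 0,"jaw": 0},
    {"xyz": [0,0.56,0],"twist": 0,"jaw": 0},
    {"xyz": [0,0.56,0],"twist": 0,"jaw": 0},
    {"xyz": [0,0.56,0],"twist": 0,"jaw": 0},
    {"xyz": [0,0.56,0],"twist": 0,"jaw": 0}
  ]
}}

```text
time_s: 5.15
position: [0.5144, -0.0439, 0.1872]
orientation: [0.0, 0.721, 0.693, -0.0]
ft_force: [-0.3, -1.3, -1.6]
finger_gap: 0.114
grip_force: 58.8
```

```bash
python3 - <<'E'
from h import *
snap('wrist','w4');s=ctrl.state(); q=s['orientation'];print(s['time_s'],s['position'].round(4),q.round(4),np.degrees(2*np.arctan2(q[2],q[1])))
im=cv2.imread('pics/w4.png')[0:200,220:420]; cv2.imwrite('pics/c4.png',cv2.resize(im,None,fx=3,fy=3,interpolation=cv2.INTER_CUBIC))
E
```

```text
5.2 [ 0.5144 -0.044   0.1872] [ 2.000e-04  7.211e-01  6.929e-01 -2.000e-04] 87.71418110242904
```

View pics/c4.png

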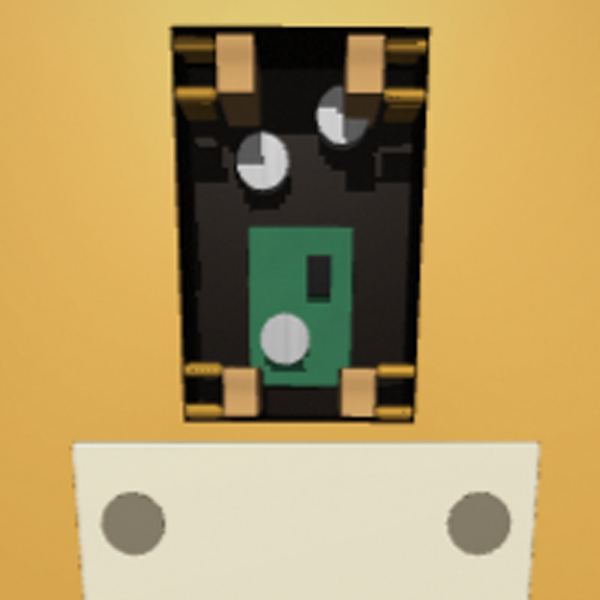

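The whole cavity is visible, corners at crop px (170,26), (430,27), (414,422) and (184,422). The cover's dots are at (133,523) and (479,523).

```bash
python3 - <<'E'
from h import *
def un(c): return (np.array(c)+.5)/3-.5+np.array([220,0])
P=back('w4',un([(170,26.),(430,27),(414,422),(184,422)]),.058)[:,:2]
d=np.roll(P,-1,0)-P; print('cav',P.mean(0),np.linalg.norm(d,axis=1).round(4),np.degrees(np.arctan2(d[:,1],d[:,0])).round(2))
Q=back('w4',un([(133,523),(479,523)]),.1872-.006)[:,:2]
d=Q[0]-Q[1]; x=np.array([d[1],-d[0]])/np.linalg.norm(d)
print('cover',np.linalg.norm(d),np.degrees(np.arctan2(x[1],x[0])),Q.mean(0)-.044*x)
E
```

```text
cav [0.51712456 0.06118044] [0.0711 0.1059 0.0709 0.1061] [ -2.47 -92.63 177.74  87.52]
cover 0.060272346086634246 87.74059481787803 [ 0.51496457 -0.04439589]
```

{"api": "step_arm", "payload": {
  "rows": [
    {"xyz": [0.01,-0.12,-0.3],"twist": 0,"jaw": 0},
    {"xyz": [0.02,-0.12,-0.6],"twist": 0,"jaw": 0},
    {"xyz": [0.02,-0.12,-0.9],"twist": 0,"jaw": 0},
    {"xyz": [0.02,-0.12,-1],"twist": 0,"jaw": 0},
    {"xyz": [0.02,-0.12,-1],"twist": 0,"jaw": 0},
    {"xyz": [0.02,-0.12,-1],"twist": 0,"jaw": 0},
    {"xyz": [0.02,-0.12,-1],"twist": 0,"jaw": 0}
  ]
}}

```text
time_s: 5.78
position: [0.5173, -0.0531, 0.1089]
orientation: [0.001, 0.721, 0.693, 0.001]
ft_force: [0.6, 0.3, -0.1]
finger_gap: 0.119
grip_force: 58.8
```

```bash
python3 - <<'E'
from h import *
snap('wrist','w5');s=ctrl.state(); q=s['orientation'];print(s['time_s'],s['position'].round(4),q.round(4),np.degrees(2*np.arctan2(q[2],q[1])))
im=cv2.imread('pics/w5.png')[0:200,220:420]; cv2.imwrite('pics/c5.png',cv2.resize(im,None,fx=3,fy=3,interpolation=cv2.INTER_CUBIC))
E
```

```text
5.8333 [ 0.5175 -0.053   0.1091] [0.0016 0.7207 0.6933 0.0009] 87.78329605515674
```

View pics/c5.png

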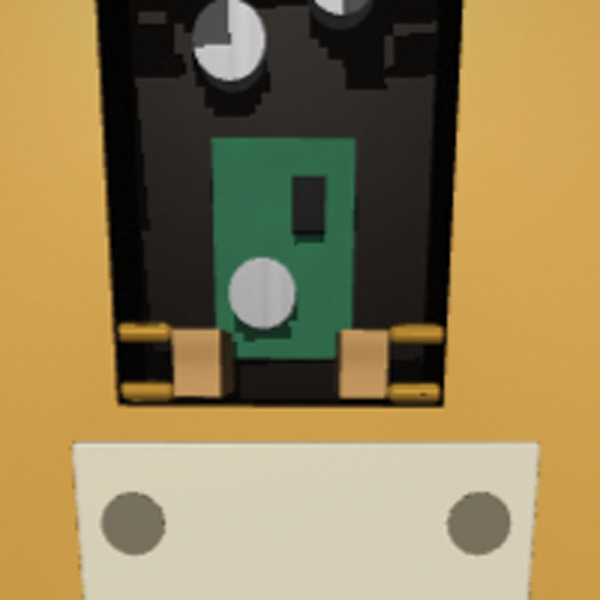

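The near cavity corners are at crop px (118,405) and (443,405), and its long sides reach (97,0) and (463,0). The dots are at (133,523) and (479,523).

```bash
python3 - <<'E'
from h import *
def un(c): return (np.array(c)+.5)/3-.5+np.array([220,0])
P=back('w5',un([(118,405.),(443,405),(97,0),(463,0)]),.058)[:,:2]
w=P[1]-P[0]; m=(P[2]+P[3])/2-(P[0]+P[1])/2; a=np.arctan2(m[1],m[0])
print('w',np.linalg.norm(w),np.linalg.norm(P[3]-P[2]),np.degrees(a),np.degrees(np.arctan2(w[1],w[0])))
x=np.array([np.cos(a),np.sin(a)]); C=(P[0]+P[1])/2+.053*x; print('cav',C)
Q=back('w5',un([(133,523),(479,523)]),.1090-.006)[:,:2]
d=Q[0]-Q[1]; x=np.array([d[1],-d[0]])/np.linalg.norm(d)
c=Q.mean(0)-.044*x
print('cover',np.linalg.norm(d),np.degrees(np.arctan2(x[1],x[0])),c,'rel',C-c, ctrl.state()['position'])
E
```

```text
w 0.07092335850345341 0.07078248168698908 87.35776777586771 -2.241476573476778
cav [0.51731036 0.06131799]
cover 0.06023100172036881 87.74084849161983 [ 0.51791041 -0.05348704] rel [-0.00060005  0.11480503] [ 0.51751767 -0.0529672   0.10914019]
```

{"api": "step_arm", "payload": {
  "rows": [
    {"xyz": [0,0.3,0],"twist": -0.001,"jaw": 0},
    {"xyz": [0,0.6,0],"twist": -0.001,"jaw": 0},
    {"xyz": [0,0.9,0],"twist": -0.001,"jaw": 0}
  ]
}}

```text
time_s: 6.08
position: [0.5174, 0.0199, 0.1092]
orientation: [0.001, 0.722, 0.692, 0.001]
ft_force: [-0.3, 0.4, -1.4]
finger_gap: 0.121
grip_force: 58.8
```

{"api": "step_arm", "payload": {
  "rows": [
    {"xyz": [0,0.3,0],"twist": 0,"jaw": 0},
    {"xyz": [0,0.53,0],"twist": 0,"jaw": 0},
    {"xyz": [0,0.53,0],"twist": 0,"jaw": 0},
    {"xyz": [0,0.53,0],"twist": 0,"jaw": 0},
    {"xyz": [0,0.53,0],"twist": 0,"jaw": 0},
    {"xyz": [0,0.53,0],"twist": 0,"jaw": 0},
    {"xyz": [0,0.53,0],"twist": 0,"jaw": 0},
    {"xyz": [0,0.53,0],"twist": 0,"jaw": 0}
  ]
}}

```text
time_s: 6.75
position: [0.5161, 0.0612, 0.1074]
orientation: [0.0, 0.722, 0.692, 0.0]
ft_force: [-0.8, -0.7, -0.7]
finger_gap: 0.116
grip_force: 58.8
```

{"api": "step_arm", "payload": {
  "rows": [
    {"xyz": [0,0,-0.05],"twist": 0,"jaw": 0},
    {"xyz": [0,0,-0.1],"twist": 0,"jaw": 0},
    {"xyz": [0,0,-0.1],"twist": 0,"jaw": 0},
    {"xyz": [0,0,-0.1],"twist": 0,"jaw": 0}
  ]
}}

```text
time_s: 7.08
position: [0.5154, 0.0619, 0.0986]
orientation: [-0.001, 0.722, 0.692, -0.001]
ft_force: [0.0, 0.0, 0.2]
finger_gap: 0.118
grip_force: 58.8
```

{"api": "step_arm", "payload": {
  "rows": [
    {"xyz": [0.008,0,0],"twist": 0,"jaw": 0},
    {"xyz": [0.008,0,-0.06],"twist": 0,"jaw": 0},
    {"xyz": [0.008,0,-0.12],"twist": 0,"jaw": 0},
    {"xyz": [0.008,0,-0.18],"twist": 0,"jaw": 0},
    {"xyz": [0.008,0,-0.22],"twist": 0,"jaw": 0},
    {"xyz": [0.008,0,-0.22],"twist": 0,"jaw": 0},
    {"xyz": [0.008,0,-0.22],"twist": 0,"jaw": 0},
    {"xyz": [0.008,0,-0.22],"twist": 0,"jaw": 0}
  ]
}}

```text
time_s: 7.75
position: [0.5167, 0.062, 0.0817]
orientation: [0.0, 0.722, 0.692, 0.0]
ft_force: [-0.0, 0.7, 0.2]
finger_gap: 0.117
grip_force: 58.8
```

{"api": "step_arm", "payload": {
  "rows": [
    {"xyz": [0,0,-0.02],"twist": 0,"jaw": 0},
    {"xyz": [0,0,-0.035],"twist": 0,"jaw": 0},
    {"xyz": [0,0,-0.045],"twist": 0,"jaw": 0},
    {"xyz": [0,0,-0.05],"twist": 0,"jaw": 0},
    {"xyz": [0,0,-0.05],"twist": 0,"jaw": 0}
  ]
}}

```text
time_s: 8.17
position: [0.5165, 0.062, 0.0776]
orientation: [-0.0, 0.722, 0.692, -0.0]
ft_force: [-0.1, -0.2, -0.5]
finger_gap: 0.117
grip_force: 58.8
```

{"api": "step_arm", "payload": {
  "rows": [
    {"xyz": [0,0,-0.01],"twist": 0,"jaw": 0},
    {"xyz": [0,0,-0.015],"twist": 0,"jaw": 0},
    {"xyz": [0,0,-0.02],"twist": 0,"jaw": 0},
    {"xyz": [0,0,-0.025],"twist": 0,"jaw": 0},
    {"xyz": [0,0,-0.025],"twist": 0,"jaw": 0}
  ]
}}

```text
time_s: 8.58
position: [0.5166, 0.062, 0.0757]
orientation: [0.0, 0.722, 0.692, -0.0]
ft_force: [-0.2, -0.3, -0.8]
finger_gap: 0.116
grip_force: 58.9
```

{"api": "step_arm", "payload": {
  "rows": [
    {"xyz": [0,0,-0.006],"twist": 0,"jaw": 0},
    {"xyz": [0,0,-0.012],"twist": 0,"jaw": 0},
    {"xyz": [0,0,-0.012],"twist": 0,"jaw": 0}
  ]
}}

```text
time_s: 8.83
position: [0.5169, 0.0616, 0.0751]
orientation: [0.0, 0.722, 0.692, -0.0]
ft_force: [-0.6, -2.3, 1.9]
finger_gap: 0.118
grip_force: 59.2
```

Contact came at the expected laid height, so I release.

{"api": "step_arm", "payload": {
  "rows": [
    {"xyz": [0,0,0],"jaw": 0.15,"twist": 0},
    {"xyz": [0,0,0],"jaw": 0.25,"twist": 0},
    {"xyz": [0,0,0],"jaw": 0.4,"twist": 0},
    {"xyz": [0,0,0],"jaw": 0.4,"twist": 0}
  ]
}}

```text
time_s: 9.17
position: [0.5165, 0.0622, 0.0746]
orientation: [-0.0, 0.722, 0.692, 0.0]
ft_force: [0.4, -0.2, 0.9]
finger_gap: 0.402
grip_force: 0.0
```

{"api": "step_arm", "payload": {
  "rows": [
    {"xyz": [0,0,0.2],"jaw": 0.4,"twist": 0},
    {"xyz": [0,0,0.5],"jaw": 0.4,"twist": 0},
    {"xyz": [0,0,1],"jaw": 0.4,"twist": 0}
  ]
}}

```text
time_s: 9.42
position: [0.5128, 0.0623, 0.1513]
orientation: [-0.004, 0.722, 0.692, -0.003]
ft_force: [0.7, -0.1, -0.4]
finger_gap: 0.398
grip_force: 0.0
```

{"api": "step_arm", "payload": {
  "rows": [
    {"xyz": [0,-0.3,0],"jaw": 0,"twist": 0},
    {"xyz": [0,-0.6,0],"jaw": 0,"twist": 0},
    {"xyz": [0,-0.6,0],"jaw": 0,"twist": 0},
    {"xyz": [0,-0.6,0],"jaw": 0,"twist": 0},
    {"xyz": [0,-0.6,0],"jaw": 0,"twist": 0}
  ]
}}

```text
time_s: 9.83
position: [0.5162, 0.0144, 0.1543]
orientation: [-0.001, 0.722, 0.692, -0.0]
ft_force: [0.9, -0.2, 0.2]
finger_gap: 0.003
grip_force: 0.0
```

```bash
python3 - <<'E'
from h import *
snap('wrist','w6');s=ctrl.state();print(s['time_s'],s['position'].round(4))
for t in (140,170,190): print(plate('w6',(200,0,440,230),.0695,t))
im=cv2.imread('pics/w6.png')[0:240,200:440]; cv2.imwrite('pics/c6.png',cv2.resize(im,None,fx=2.5,fy=2.5,interpolation=cv2.INTER_CUBIC))
E
```

```text
9.8833 [0.5161 0.0147 0.1542]
((518.6517944335938, 90.36600494384766), (56.03163146972656, 79.14908599853516), 87.57135772705078)
((518.8036499023438, 90.35768127441406), (56.031333923339844, 78.49710083007812), 87.5683822631836)
((484.94879150390625, 119.83622741699219), (7.070600986480713e-06, 5.816150188446045), 87.568359375)
```

View pics/c6.png

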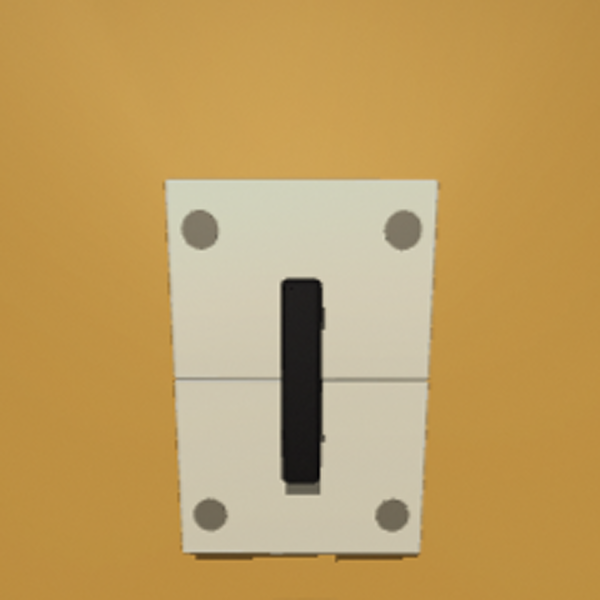

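The cover lies square over the cavity, which is fully hidden. Dots at crop px (200,230), (403,230), (392,515) and (210,515).

```bash
python3 - <<'E'
from h import *
c=(np.array([(200,230),(403,230),(392,515),(210,515.)])+.5)/2.5-.5+[200,0]
P=back('w6',c,.0695)[:,:2]; print(P.round(4).tolist(),P.mean(0)); d=np.roll(P,-1,0)-P; print(np.linalg.norm(d,axis=1),np.degrees(np.arctan2(d[:,1],d[:,0])))
a=np.radians(87.57);x=np.array([np.cos(a),np.sin(a)]);y=np.array([-x[1],x[0]])
p=ctrl.state()['position']; print(p)
for i,j in((1,1),(-1,1),(-1,-1),(1,-1)): print(i,j,(np.array([.5168,.0615])+.044*i*x+.03*j*y).round(4))
E
```

```text
[[0.4894, 0.1062], [0.5494, 0.1037], [0.5454, 0.0158], [0.4854, 0.0183]] [0.51743104 0.0609842 ]
[0.06006248 0.08802868 0.06007711 0.0880648 ] [ -2.42638637 -92.60209304 177.60801467  87.38846561]
[0.51614336 0.01466158 0.15421558]
1 1 [0.4887 0.1067]
-1 1 [0.485  0.0188]
-1 -1 [0.5449 0.0163]
1 -1 [0.5486 0.1042]
```

{"api": "step_arm", "payload": {
  "rows": [
    {"xyz": [0.36,0.02,-0.2],"twist": 0,"jaw": 0},
    {"xyz": [0.36,0.02,-0.5],"twist": 0,"jaw": 0},
    {"xyz": [0.36,0.02,-0.75],"twist": 0,"jaw": 0},
    {"xyz": [0.36,0.02,-0.93],"twist": 0,"jaw": 0},
    {"xyz": [0.36,0.02,-0.93],"twist": 0,"jaw": 0},
    {"xyz": [0.36,0.02,-0.93],"twist": 0,"jaw": 0},
    {"xyz": [0.36,0.02,-0.93],"twist": 0,"jaw": 0},
    {"xyz": [0.36,0.02,-0.93],"twist": 0,"jaw": 0}
  ]
}}

```text
time_s: 10.55
position: [0.5466, 0.0158, 0.0818]
orientation: [0.001, 0.722, 0.692, 0.001]
ft_force: [-0.3, -0.5, -0.0]
finger_gap: 0.004
grip_force: 0.0
```

{"api": "step_arm", "payload": {
  "rows": [
    {"xyz": [0,0,-0.04],"twist": 0,"jaw": 0},
    {"xyz": [0,0,-0.08],"twist": 0,"jaw": 0},
    {"xyz": [0,0,-0.1],"twist": 0,"jaw": 0},
    {"xyz": [0,0,-0.11],"twist": 0,"jaw": 0},
    {"xyz": [0,0,-0.11],"twist": 0,"jaw": 0}
  ]
}}

```text
time_s: 10.97
position: [0.5451, 0.0156, 0.0713]
orientation: [-0.0, 0.722, 0.692, -0.0]
ft_force: [-0.7, -0.2, -0.4]
finger_gap: 0.0
grip_force: 0.0
```

{"api": "step_arm", "payload": {
  "rows": [
    {"xyz": [0,0,-0.01],"twist": 0,"jaw": 0},
    {"xyz": [0,0,-0.02],"twist": 0,"jaw": 0},
    {"xyz": [0,0,-0.03],"twist": 0,"jaw": 0},
    {"xyz": [0,0,-0.04],"twist": 0,"jaw": 0}
  ]
}}

```text
time_s: 11.3
position: [0.5456, 0.0156, 0.0688]
orientation: [0.0, 0.722, 0.692, 0.0]
ft_force: [-1.7, -0.4, 7.8]
finger_gap: -0.003
grip_force: 3.5
```

{"api": "step_arm", "payload": {
  "rows": [
    {"xyz": [0,0,-0.01],"twist": 0,"jaw": 0},
    {"xyz": [0,0,-0.02],"twist": 0,"jaw": 0}
  ]
}}

```text
time_s: 11.47
position: [0.5461, 0.0155, 0.0684]
orientation: [0.0, 0.722, 0.692, 0.0]
ft_force: [-4.7, -0.1, 11.5]
finger_gap: 0.001
grip_force: 5.6
```

{"api": "step_arm", "payload": {
  "rows": [
    {"xyz": [0,0,-0.01],"twist": 0,"jaw": 0},
    {"xyz": [0,0,-0.01],"twist": 0,"jaw": 0}
  ]
}}

```text
time_s: 11.63
position: [0.5466, 0.0155, 0.0674]
orientation: [0.001, 0.722, 0.692, 0.001]
ft_force: [-0.2, 1.1, 5.1]
finger_gap: 0.001
grip_force: 2.7
```

{"api": "step_arm", "payload": {
  "rows": [
    {"xyz": [0,0,-0.01],"twist": 0,"jaw": 0},
    {"xyz": [0,0,-0.01],"twist": 0,"jaw": 0},
    {"xyz": [0,0,-0.02],"twist": 0,"jaw": 0}
  ]
}}

```text
time_s: 11.88
position: [0.5456, 0.0156, 0.0645]
orientation: [0.0, 0.722, 0.692, 0.0]
ft_force: [0.5, 0.5, 0.9]
finger_gap: -0.002
grip_force: 0.0
```

{"api": "step_arm", "payload": {
  "rows": [
    {"xyz": [0,0,-0.015],"twist": 0,"jaw": 0},
    {"xyz": [0,0,-0.03],"twist": 0,"jaw": 0},
    {"xyz": [0,0,-0.04],"twist": 0,"jaw": 0},
    {"xyz": [0,0,-0.04],"twist": 0,"jaw": 0}
  ]
}}

```text
time_s: 12.22
position: [0.5455, 0.0157, 0.0625]
orientation: [-0.0, 0.722, 0.692, -0.0]
ft_force: [-3.7, 1.6, 10.9]
finger_gap: -0.001
grip_force: 5.2
```

{"api": "step_arm", "payload": {
  "rows": [
    {"xyz": [0,0,0.2],"twist": 0,"jaw": 0},
    {"xyz": [0,0,0.45],"twist": 0,"jaw": 0},
    {"xyz": [-0.3,0.02,0.45],"twist": 0,"jaw": 0},
    {"xyz": [-0.6,0.035,0.45],"twist": 0,"jaw": 0},
    {"xyz": [-0.755,0.035,0.4],"twist": 0,"jaw": 0},
    {"xyz": [-0.755,0.035,0.3],"twist": 0,"jaw": 0},
    {"xyz": [-0.755,0.035,0.2],"twist": 0,"jaw": 0},
    {"xyz": [-0.755,0.035,0.14],"twist": 0,"jaw": 0},
    {"xyz": [-0.755,0.035,0.14],"twist": 0,"jaw": 0},
    {"xyz": [-0.755,0.035,0.14],"twist": 0,"jaw": 0}
  ]
}}

```text
time_s: 13.05
position: [0.4854, 0.0184, 0.0716]
orientation: [-0.0, 0.722, 0.692, -0.0]
ft_force: [0.4, 1.0, -0.2]
finger_gap: -0.004
grip_force: 0.0
```

{"api": "step_arm", "payload": {
  "rows": [
    {"xyz": [0,0,-0.015],"twist": 0,"jaw": 0},
    {"xyz": [0,0,-0.03],"twist": 0,"jaw": 0},
    {"xyz": [0,0,-0.04],"twist": 0,"jaw": 0},
    {"xyz": [0,0,-0.05],"twist": 0,"jaw": 0}
  ]
}}

```text
time_s: 13.38
position: [0.4857, 0.0184, 0.0692]
orientation: [0.0, 0.722, 0.692, 0.0]
ft_force: [-2.9, 0.6, 8.0]
finger_gap: -0.002
grip_force: 4.4
```

{"api": "step_arm", "payload": {
  "rows": [
    {"xyz": [0,0,-0.01],"twist": 0,"jaw": 0},
    {"xyz": [0,0,-0.02],"twist": 0,"jaw": 0},
    {"xyz": [0,0,-0.03],"twist": 0,"jaw": 0},
    {"xyz": [0,0,-0.04],"twist": 0,"jaw": 0}
  ]
}}

```text
time_s: 13.72
position: [0.4856, 0.0183, 0.0656]
orientation: [0.001, 0.722, 0.692, 0.0]
ft_force: [-0.6, -0.1, -0.4]
finger_gap: -0.003
grip_force: 0.0
```

{"api": "step_arm", "payload": {
  "rows": [
    {"xyz": [0,0,-0.015],"twist": 0,"jaw": 0},
    {"xyz": [0,0,-0.03],"twist": 0,"jaw": 0},
    {"xyz": [0,0,-0.035],"twist": 0,"jaw": 0}
  ]
}}

```text
time_s: 13.97
position: [0.4852, 0.0184, 0.0633]
orientation: [-0.0, 0.722, 0.692, -0.0]
ft_force: [-3.2, -0.2, 11.7]
finger_gap: -0.002
grip_force: 5.8
```

{"api": "step_arm", "payload": {
  "rows": [
    {"xyz": [0,0,0.2],"twist": 0,"jaw": 0},
    {"xyz": [0,0.1,0.45],"twist": 0,"jaw": 0},
    {"xyz": [0.02,0.45,0.45],"twist": 0,"jaw": 0},
    {"xyz": [0.04,0.9,0.45],"twist": 0,"jaw": 0}
  ]
}}

```text
time_s: 14.3
position: [0.4898, 0.0896, 0.0997]
orientation: [0.001, 0.723, 0.691, 0.001]
ft_force: [0.7, 0.2, -0.1]
finger_gap: -0.001
grip_force: 0.0
```

{"api": "step_arm", "payload": {
  "rows": [
    {"xyz": [0,0.2,0],"twist": 0,"jaw": 0},
    {"xyz": [0,0.2,-0.1],"twist": 0,"jaw": 0},
    {"xyz": [0,0.2,-0.2],"twist": 0,"jaw": 0},
    {"xyz": [0,0.2,-0.31],"twist": 0,"jaw": 0},
    {"xyz": [0,0.2,-0.31],"twist": 0,"jaw": 0},
    {"xyz": [0,0.2,-0.31],"twist": 0,"jaw": 0}
  ]
}}

```text
time_s: 14.8
position: [0.487, 0.1054, 0.0721]
orientation: [-0.001, 0.722, 0.692, -0.001]
ft_force: [0.2, 0.8, -0.3]
finger_gap: 0.002
grip_force: 0.0
```

{"api": "step_arm", "payload": {
  "rows": [
    {"xyz": [0,0,-0.015],"twist": 0,"jaw": 0},
    {"xyz": [0,0,-0.03],"twist": 0,"jaw": 0},
    {"xyz": [0,0,-0.04],"twist": 0,"jaw": 0},
    {"xyz": [0,0,-0.05],"twist": 0,"jaw": 0}
  ]
}}

```text
time_s: 15.13
position: [0.4885, 0.1062, 0.0698]
orientation: [0.0, 0.722, 0.692, 0.0]
ft_force: [-0.1, -0.3, 0.4]
finger_gap: -0.005
grip_force: 0.6
```

{"api": "step_arm", "payload": {
  "rows": [
    {"xyz": [0,0,-0.01],"twist": 0,"jaw": 0},
    {"xyz": [0,0,-0.02],"twist": 0,"jaw": 0},
    {"xyz": [0,0,-0.03],"twist": 0,"jaw": 0},
    {"xyz": [0,0,-0.04],"twist": 0,"jaw": 0}
  ]
}}

```text
time_s: 15.47
position: [0.4889, 0.1066, 0.0681]
orientation: [0.0, 0.722, 0.692, 0.0]
ft_force: [-4.3, 0.0, 9.7]
finger_gap: 0.004
grip_force: 4.9
```

{"api": "step_arm", "payload": {
  "rows": [
    {"xyz": [0,0,-0.01],"twist": 0,"jaw": 0},
    {"xyz": [0,0,-0.02],"twist": 0,"jaw": 0},
    {"xyz": [0,0,-0.03],"twist": 0,"jaw": 0}
  ]
}}

```text
time_s: 15.72
position: [0.4883, 0.1065, 0.064]
orientation: [0.0, 0.722, 0.692, 0.0]
ft_force: [-0.3, 0.1, 0.0]
finger_gap: -0.002
grip_force: 0.1
```

{"api": "step_arm", "payload": {
  "rows": [
    {"xyz": [0,0,-0.015],"twist": 0,"jaw": 0},
    {"xyz": [0,0,-0.03],"twist": 0,"jaw": 0},
    {"xyz": [0,0,-0.03],"twist": 0,"jaw": 0}
  ]
}}

```text
time_s: 15.97
position: [0.4885, 0.1066, 0.0626]
orientation: [-0.0, 0.722, 0.692, 0.0]
ft_force: [-3.4, 0.4, 9.3]
finger_gap: 0.0
grip_force: 4.8
```

{"api": "step_arm", "payload": {
  "rows": [
    {"xyz": [0,0,0.2],"twist": 0,"jaw": 0},
    {"xyz": [0,0,0.45],"twist": 0,"jaw": 0},
    {"xyz": [0.3,-0.02,0.45],"twist": 0,"jaw": 0},
    {"xyz": [0.6,-0.03,0.45],"twist": 0,"jaw": 0},
    {"xyz": [0.755,-0.03,0.4],"twist": 0,"jaw": 0},
    {"xyz": [0.755,-0.03,0.3],"twist": 0,"jaw": 0},
    {"xyz": [0.755,-0.03,0.2],"twist": 0,"jaw": 0},
    {"xyz": [0.755,-0.03,0.14],"twist": 0,"jaw": 0},
    {"xyz": [0.755,-0.03,0.14],"twist": 0,"jaw": 0},
    {"xyz": [0.755,-0.03,0.14],"twist": 0,"jaw": 0}
  ]
}}

```text
time_s: 16.8
position: [0.5468, 0.1041, 0.0716]
orientation: [-0.001, 0.722, 0.692, -0.001]
ft_force: [0.1, 0.7, -0.5]
finger_gap: -0.0
grip_force: 0.0
```

{"api": "step_arm", "payload": {
  "rows": [
    {"xyz": [0,0,-0.015],"twist": 0,"jaw": 0},
    {"xyz": [0,0,-0.03],"twist": 0,"jaw": 0},
    {"xyz": [0,0,-0.04],"twist": 0,"jaw": 0},
    {"xyz": [0,0,-0.05],"twist": 0,"jaw": 0}
  ]
}}

```text
time_s: 17.13
position: [0.5489, 0.1041, 0.0694]
orientation: [0.0, 0.722, 0.692, 0.0]
ft_force: [-0.7, -0.7, 5.0]
finger_gap: -0.002
grip_force: 2.7
```

{"api": "step_arm", "payload": {
  "rows": [
    {"xyz": [0,0,-0.01],"twist": 0,"jaw": 0},
    {"xyz": [0,0,-0.02],"twist": 0,"jaw": 0},
    {"xyz": [0,0,-0.03],"twist": 0,"jaw": 0},
    {"xyz": [0,0,-0.04],"twist": 0,"jaw": 0}
  ]
}}

```text
time_s: 17.47
position: [0.5498, 0.1041, 0.067]
orientation: [0.001, 0.722, 0.692, 0.001]
ft_force: [-0.7, 0.3, 5.5]
finger_gap: 0.0
grip_force: 2.0
```

{"api": "step_arm", "payload": {
  "rows": [
    {"xyz": [0,0,-0.01],"twist": 0,"jaw": 0},
    {"xyz": [0,0,-0.02],"twist": 0,"jaw": 0},
    {"xyz": [0,0,-0.03],"twist": 0,"jaw": 0}
  ]
}}

```text
time_s: 17.72
position: [0.5484, 0.104, 0.0629]
orientation: [-0.0, 0.722, 0.692, -0.0]
ft_force: [-1.5, 0.2, 7.0]
finger_gap: -0.003
grip_force: 3.7
```

{"api": "step_arm", "payload": {
  "rows": [
    {"xyz": [0,0,-0.01],"twist": 0,"jaw": 0},
    {"xyz": [0,0,-0.01],"twist": 0,"jaw": 0}
  ]
}}

```text
time_s: 17.88
position: [0.5485, 0.104, 0.0629]
orientation: [-0.0, 0.722, 0.692, -0.0]
ft_force: [-2.1, 0.1, 6.7]
finger_gap: 0.001
grip_force: 3.0
```

{"api": "step_arm", "payload": {
  "rows": [
    {"xyz": [0,0,0.3],"twist": 0,"jaw": 0},
    {"xyz": [0,0,0.6],"twist": 0,"jaw": 0},
    {"xyz": [-0.2,-0.3,1],"twist": 0,"jaw": 0},
    {"xyz": [-0.4,-0.9,1],"twist": 0,"jaw": 0},
    {"xyz": [-0.4,-1,1],"twist": 0,"jaw": 0},
    {"xyz": [-0.4,-1,1],"twist": 0,"jaw": 0},
    {"xyz": [-0.4,-1,1],"twist": 0,"jaw": 0},
    {"xyz": [-0.4,-1,1],"twist": 0,"jaw": 0},
    {"xyz": [-0.4,-1,1],"twist": 0,"jaw": 0}
  ]
}}

```text
time_s: 18.63
position: [0.5165, 0.025, 0.1417]
orientation: [-0.001, 0.721, 0.693, -0.0]
ft_force: [-0.4, 0.4, -0.3]
finger_gap: 0.004
grip_force: 0.0
```

```bash
python3 - <<'E'
from h import *
snap('wrist','w7');snap('side','d7');s=ctrl.state();print(s['time_s'],s['position'].round(4))
a=cv2.resize(cv2.imread('pics/w7.png')[0:240,200:440],(400,400)); b=cv2.resize(cv2.imread('pics/d7.png')[200:300,290:390],(400,400),interpolation=cv2.INTER_CUBIC)
cv2.imwrite('pics/c7.png',np.hstack([a,b]))
E
```

```text
18.7333 [0.5165 0.025  0.1418]
```

View pics/c7.png

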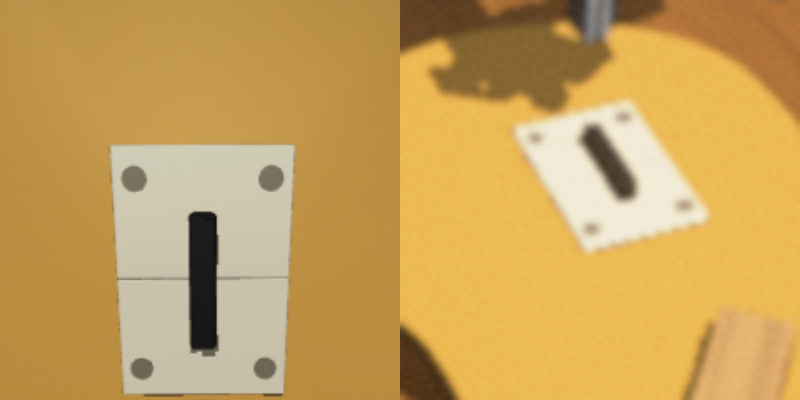

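Both views show the cover flat with no visible gap or shadow under it; dots at wrist-crop px (134,179), (271,179), (264.5,369) and (142,369). The sanding block is untouched. Next is a numeric check that the dots lie at home height.

```bash
python3 - <<'E'
from h import *
c=(np.array([(134,179),(271,179),(264.5,369),(142,369.)])+.5)*.6-.5+[200,0]
for z in (.063,.0695):
    P=back('w7',c,z)[:,:2]; print(z,P.mean(0).round(4),np.linalg.norm(np.roll(P,-1,0)-P,axis=1).round(4))
E
```

```text
0.063 [0.5182 0.0602] [0.06   0.0883 0.06   0.0883]
0.0695 [0.5183 0.0613] [0.0583 0.0857 0.0582 0.0858]
```

The spacings match 60 x 88 mm at the 63 mm home height on all sides, so all four corners are home. I hand in.

```bash
python3 -c "
from workcell import ticket; print(ticket.job_done())"
```

```text
the job is handed in; nothing more can be done
None
```

The job is handed in: the cover lies square over the cavity with all four corners pressed home (63 mm by force and camera check), nothing else was touched on purpose, and it took about 19 s of the 54 s allowed.

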